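# Set the fume extractor's dial and start it

## Task

Set the fume extractor on the desk for a soldering job using the fingertips only, gently and without pinching or lifting anything: turn the big knurled dial on its top by friction until its white pointer clicks into place at the green pin, and only then press the round red start button fully down and let it go. Leave the battery, screwdriver, bottle, dish and USB stick where they lie.

Things in the scene. Friction and masses are not known exactly. Their poses are not given: they have to be found in the camera images.
- extractor: fume extractor: low bluish-grey case 140 x 200 x 52 mm (x, y, z), fixed to the desk. Origin: centre of its underside on the desk, z up, x away from the robot at yaw 0. It carries the dial (axis at x -2, y -28 mm in its frame) and the start button (x -22, y +72 mm).
- dial (a joint): rotary dial, rad, growing clockwise seen from above, vertical axis; clicks at k x 0.5236 (k = 0 to 6), stops at -0.2 and 3.34. At 0 the pointer points to the case's +y, at 1.571 to its +x. Starts at click 2, 3 or 4. A sprung detent pulls it into the nearest click, snapping on past half-way; leaving a click takes about 0.04 N m (0.9 N along the rim).
- dial_center (a point): centre of the dial's flat top face (on the axis), 69 mm above the desk. Black disc, 91 mm diameter over fine vertical ribs, 17 mm thick on the case, too wide to pinch. On top a flush grey disc and a white pointer line, centre to 42 mm out. Shut fingertips pressed on the top 31 mm out with about 10 N (friction about 0.6) and led along an arc about the axis carry it.
- dial_mark (a point): point that turns with the dial, on the pointer's line extended to 58 mm from the axis (the circle on which the pins stand), 55 mm above the desk: it lies over a pin when the pointer points at that pin.
- pin_green: green pin marking the wanted setting: round, 14 mm diameter, 6 mm tall, fixed on the case top 58 mm from the dial's axis. Origin: centre of its underside, 52 mm above the desk. Green, yellow and blue pins stand at clicks 1, 5 and 6, which is where varies.
- pin_yellow: yellow pin of the same shape, another setting (not wanted).
- pin_blue: blue pin of the same shape, another setting (not wanted).
- start (a joint): red start button's travel in m: 0 released, 0.006 fully down; spring-return, about 5 N when fully down.
- start_top (a point): centre of the red button's top face, 74 mm above the desk when released (28 mm diameter, in a round black housing of 44 mm diameter whose top is 64 mm above the desk); it sinks straight down when pressed.
- battery: bystander: black flat phone battery, 107 x 38 x 9 mm, loose, left of the extractor. Origin: centre of its underside.
- screwdriver: bystander: small yellow screwdriver, 128 mm long, 14 mm thick, loose, right of the extractor. Origin: its middle, underside.
- bottle: bystander: white dropper bottle with blue tip, 39 mm diameter, 114 mm tall, loose, behind the extractor. Origin: centre of its underside.
- dish: bystander: small round metal dish, 74 mm diameter, 14 mm tall, loose, behind the extractor. Origin: centre of its underside.
- usb_stick: bystander: orange USB stick, 54 x 18 x 8 mm, loose, far left. Origin: centre of its underside.

How it is judged:
On the way, in this order (a step that is already met when the one before it is completed fails the run):
1. the dial rests in the click at the green pin (horizontal distance between dial_mark and pin_green below 0.01 m and velocity of joint dial between -0.1 and 0.1 rad/s), for 0.2 s.
2. the start button is pressed down (horizontal distance between dial_mark and pin_green below 0.01 m and value of joint start above 0.0045 m), for 0.05 s.
At the end, for the whole second after the job is handed in: The dial's pointer rests in the click at the green pin (its mark within 10 mm of the pin, 30 mm from one click to the next), the button has been pressed at least 4.5 mm and is up again, and the five bystanders lie within 20 mm of where they were, the bottle upright (all of step 1 and value of joint start below 0.0015 m and distance of each of battery, screwdriver, bottle, dish, usb_stick from where it was at the start of the episode below 0.02 m and angle between bottle's own z axis and vertical below 0.3 rad); the robot touches nothing.
It fails at once if the start button is pressed before the dial is at the green pin (value of joint start above 0.003 m and not (horizontal distance between dial_mark and pin_green below 0.01 m)).
It fails at once if the fingers press on the extractor with more than 50 N (contact force between the fingers and extractor above 50 N).
It fails at once if a bystander is shifted by more than 20 mm, tipped or lifted (distance of any of battery, screwdriver, bottle, dish, usb_stick from where it was at the start of the episode above 0.02 m or angle between bottle's own z axis and vertical above 0.3 rad).
It also fails if it takes over 51 s, if anything falls off the work surface, if the arm or the gripper's body presses on something with over 40 N, if the wrist force passes 120 N, or if a joint passes its speed limit or range.

## Robot

A 7-joint arm with a two-finger parallel gripper is mounted at the origin on a cart in front of the work surface, level with it; the furniture and walls round the work are solid. World frame = base frame: x ahead of the robot, y to its left, z up, the work surface at z = 0. Lengths are in m, angles in rad, forces in N, time in s.
With the tool pointing down it reaches from about 0.4 to 0.875 m from the base axis. Payload 19.3 kg.
Tool frame: the origin (TCP) lies midway between the tips of the shut fingers; the grasp point (between the pads) lies 19 mm behind it; z points along the fingers, y is the line along which they close (so a half turn about z gives the same grasp; the last joint's range is limited). The gripper opens to 85 mm and grips with 20 to 120 N. Pads are 22 mm wide; open, the fingers measure 114 mm over their backs; the gripper's body (76 mm by 85 mm) begins 54 mm behind the grasp point. The pads swing forward as they close: fully open they stand 13 mm farther back than shut.
Start: joints at [1.143, 0.521, -0.036, 1.599, 0.021, 1.021, -0.113], TCP at [0.219, -0.585, 0.199] pointing down, gripper open.
Joint ranges: [-2.91, 2.91], [-0.3, 2.13], [-1.5, 1.42], [0.17, 2.43], [-1.26, 4.41], [0.16, 1.93], [-2.52, 2.52]. Speed limits (rad/s): [1.89, 1.89, 2.39, 2.39, 3.01, 3.01, 3.01].

## Interface

Orientations are given as [roll, pitch, yaw] about the fixed x, y, z axes, in that order (R = Rz(yaw) Ry(pitch) Rx(roll)).
In Python, from workcell import bot gives the robot as it stands.
- The arm moves only by the shell command python3 nudge.py 'ROWS' [FORCE]. ROWS is one flat JSON list of numbers that holds 1 to 5 rows one after another, with no inner brackets; each row has 7 numbers: the finger opening in m, then dx, dy, dz in a scale on which 1.0 is 0.6 m, then a rotation vector rx, ry, rz in parts of the range, where 1.0 means 2 pi rad; each row is the pose to reach, as a shift and turn from the pose commanded when the command began, along the tool's axes at that moment; what a row does not reach only later rows make up. A row lasts 1/8 s, in which the tool goes at most 0.0625 m and 0.188 rad, less where a joint would pass 70% of its speed; a pose out of reach is approached as far as the arm can. The fingers move at their own pace and stop on an object; FORCE is the grip in N (left out, the last holds). Time passes only in rows, so rows that do not move let the fingers close. It prints the time, the measured TCP pose, the force, the opening and the grip force at its end. A shift or turn number past 1, either way, is cut back to 1. Input that does not fit is refused with a message, and nothing moves.
- bot.observe(): the state, without advancing time (a new reading comes with each control period).
- bot.grab_frame(name): name is "scene" or "top"; returns the picture (480x640x3 uint8, blue, green, red); there is no depth.
- bot.calibration(name): a dict with "vfov" (degrees; the focal length in pixels is half the picture's height over the tangent of half this angle, whatever the lens; pixels are square), "cx", "cy" (the principal point, pixels), "eye" and "attitude" of the camera in the world. Camera axes: x right, y down, z forward; pixel columns grow to the right and rows downward; lengths in m; the calibration is good to about 2 mm. A picture is of the moment at which its call begins. calibration takes no time and is no camera call.
- bot.job_done(): hands the job in; it is judged then, once.
The state is a dict: "clock": time; "qpos": joint angles; "qd": joint speeds; "joint_efforts": joint torques, N m; "position": TCP position; "tool_rot": TCP orientation; "force": force on the tool from outside, world axes, zero at the start; "moment": the same for the moment, N m; "grip_width": finger opening in m; "finger_force": force on a finger pad.
Only numpy, scipy, OpenCV 4.12 (cv2) and the standard library are available. Lean on these libraries where they do the work, as an engineer would, in place of code of your own. Each camera call takes 0.05 s, during which the arm holds its last target. There are 200 camera calls.

## Working session

There is one attempt and no reset: what is moved stays moved. The work goes in short steps, Python scripts to look and compute and a shell command to move; the robot and the scene stay as the last step left them, time stands still between calls to the robot, and variables do not carry over. Pictures are saved under pics/ and viewed, at most 10 in all, crops included, and the job is handed in when it is done.

```bash
ls; mkdir -p pics; python3 - <<'E'
from workcell import bot
import cv2
for n in("scene","top"):
    cv2.imwrite(f"pics/{n}0.png",bot.grab_frame(n)); print(n,bot.calibration(n))
print(bot.observe())
E
```

```text
nudge.py
pics
workcell.py
scene {'vfov': 47.947668755816366, 'cx': 321.1817806712476, 'cy': 242.7854132212128, 'eye': array([-0.02488103, -0.58064615,  0.55918546]), 'attitude': array([-2.03136202, -0.02104057, -0.63662815])}
top {'vfov': 48.15540277676311, 'cx': 318.291581813382, 'cy': 242.12389023892987, 'eye': array([0.4036244 , 0.16038666, 1.34767717]), 'attitude': array([-3.02411103, -0.01210243, -1.54271339])}
{'clock': 0.1, 'qpos': array([ 1.14274018,  0.52196073, -0.03632105,  1.59991717,  0.02119788,
        1.02110251, -0.11276945]), 'qd': array([ 5.57939865e-04, -2.51989372e-03,  9.15973504e-05, -4.24320429e-04,
       -4.94553726e-04,  5.07654998e-04,  1.31876511e-03]), 'joint_efforts': array([ 4.65718840e-03, -9.28495288e+01,  1.98471688e+00, -3.70532763e+01,
        1.81517133e-02,  5.32653226e-03,  9.16757494e-05]), 'position': array([ 0.21876952, -0.58512072,  0.19899155]), 'tool_rot': array([-3.14059226e+00,  7.06664380e-05,  3.57868498e-01]), 'force': array([ 0.18689578,  0.00588225, -0.7342361 ]), 'moment': array([ 0.01762148, -0.05683657,  0.033761  ]), 'finger_force': 0.0, 'grip_width': 0.08564620459965451}
```

View pics/scene0.png

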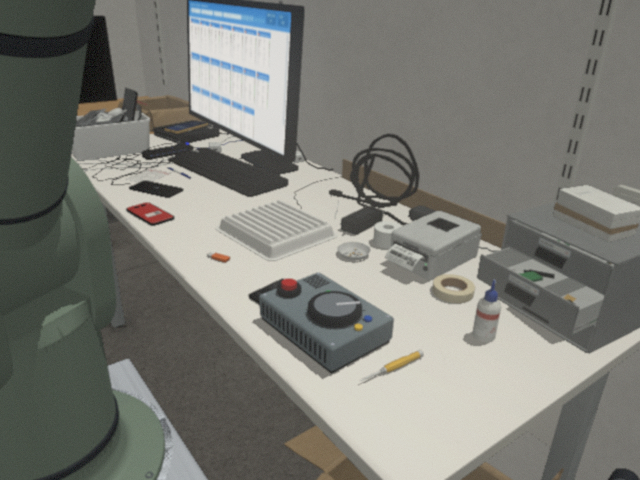

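View pics/top0.png

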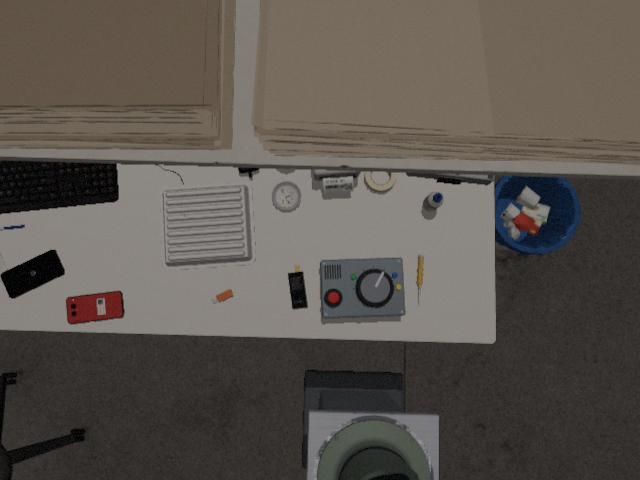

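The scene view shows the extractor with the red button at (289,286), the dial at (335,308), yellow pin (358,327) and blue pin (368,319). In the top view the button is at about (333,297), the dial (375,288), green pin (353,277), blue (394,274) and yellow (399,287). Next I measure these by colour.

```bash
cat > h.py <<'E'
import numpy as np,cv2
from workcell import bot
from scipy.spatial.transform import Rotation as R
def ray(n,uv):
    c=bot.calibration(n); f=240/np.tan(np.radians(c["vfov"]/2))
    d=R.from_euler("xyz",c["attitude"]).as_matrix()@[(uv[0]-c["cx"])/f,(uv[1]-c["cy"])/f,1]
    return c["eye"],d
def onz(n,uv,z):
    e,d=ray(n,uv); return e+d*(z-e[2])/d[2]
def tri(a,b):
    (e,d),(g,h)=ray("top",a),ray("scene",b)
    s=np.linalg.lstsq(np.c_[d,-h],g-e,rcond=None)[0]
    p,q=e+s[0]*d,g+s[1]*h; return (p+q)/2,np.linalg.norm(p-q)
BOX={"top":(315,252,412,325),"scene":(255,265,400,370)}
HUE={"red":[(0,8),(172,180)],"green":[(45,85)],"yellow":[(18,34)],"blue":[(102,122)]}
def blobs(n,img):
    x0,y0,x1,y1=BOX[n]; h=cv2.cvtColor(img[y0:y1,x0:x1],cv2.COLOR_BGR2HSV); o={}
    for k,rs in HUE.items():
        m=sum(((h[...,0]>=a)&(h[...,0]<=b)&(h[...,1]>115)&(h[...,2]>50)) for a,b in rs).astype(np.uint8)
        _,_,st,ce=cv2.connectedComponentsWithStats(m)
        if len(st)>1:
            i=1+st[1:,4].argmax(); o[k]=(ce[i]+[x0,y0],st[i,4])
    return o
E
python3 - <<'E'
from h import *
t=bot.grab_frame("top");s=bot.grab_frame("scene")
for n,i in(("top",t),("scene",s)):
    for k,(c,a) in blobs(n,i).items():
        z=.074 if k=="red" else .058
        print(n,k,c.round(1),a,onz(n,c,z).round(4))
g=cv2.cvtColor(t,cv2.COLOR_BGR2GRAY)
cv2.imwrite("pics/t1.png",cv2.resize(t[250:330,310:415],None,fx=7,fy=7,interpolation=cv2.INTER_CUBIC))
cv2.imwrite("pics/s1.png",cv2.resize(s[260:370,250:400],None,fx=5,fy=5,interpolation=cv2.INTER_CUBIC))
E
```

```text
top red [332.9 297. ] 116 [0.4249 0.111  0.074 ]
top green [352.9 276.1] 22 [0.4766 0.0636 0.058 ]
top yellow [398.2 286.8] 24 [ 0.454  -0.0456  0.058 ]
top blue [394.3 274.9] 24 [ 0.4823 -0.036   0.058 ]
scene red [288.6 284. ] 143 [0.4211 0.1013 0.074 ]
scene yellow [393.  364.9] 97 [ 0.4347 -0.1511  0.058 ]
scene blue [367.5 318. ] 28 [ 0.4825 -0.0397  0.058 ]
```

View pics/t1.png

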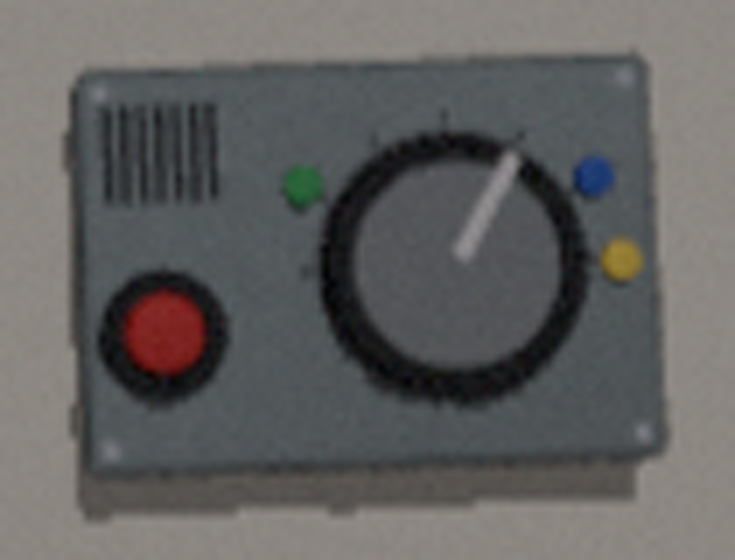

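View pics/s1.png

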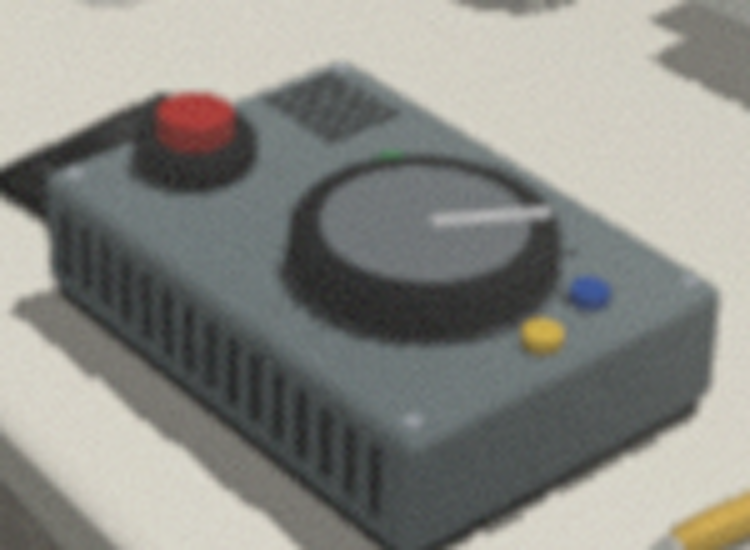

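The crop puts the pointer at click 4, with the dial centre at about (375.3,286.9) in the full top picture. Going by their arc positions, green is at click 1, blue at 5 and yellow at 6. Pin spacing, yellow pin and button all agree with centre (0.4505, 0.0121) and yaw 0.057. The dial must turn 90° counter-clockwise, and I start the approach with the fingers shut.

The manual's scale: shifts go in shares of 0.6 m and turns go in shares of 2 pi rad. Converting my numbers, -0.225 m is -0.375, 0.22 m is 0.3667, 0.358 rad is 0.057.

```bash
python3 nudge.py '[0, 0.0733, -0.075, 0, 0, 0, 0.0111, 0, 0.1467, -0.15, 0, 0, 0, 0.0223, 0, 0.22, -0.225, 0, 0, 0, 0.0334, 0, 0.2933, -0.3, 0, 0, 0, 0.0446, 0, 0.3667, -0.375, 0, 0, 0, 0.057]' 30; python3 nudge.py '[0, 0, 0, 0, 0, 0, 0]'; python3 -c "
from h import *
o=bot.observe();print(o['clock'],o['position'],o['tool_rot'],o['force'],o['qpos'],o['grip_width'])"
```

```text
clock: 0.82
position: [0.3458, -0.2978, 0.1996]
tool_rot: [3.141, -0.0, -0.003]
force: [1.3, 0.2, 0.1]
grip_width: -0.0004
finger_force: 0.0
clock: 0.95
position: [0.3472, -0.2959, 0.1998]
tool_rot: [-3.141, -0.001, 0.005]
force: [-0.0, -1.3, -0.6]
grip_width: 0.0003
finger_force: 0.0
0.95 [ 0.34719657 -0.29589176  0.19976044] [-3.14096361e+00 -7.07625459e-04  4.70940661e-03] [-0.04874816 -1.30058404 -0.61480656] [ 0.62854535  0.25419986 -0.06226069  2.02327888  0.01937037  0.8644246
 -1.01037613] 0.00030542573360010006
```

Scaled: -0.284 m is -0.4733, -0.228 m is -0.38.

```bash
python3 nudge.py '[0, 0.0417, -0.095, 0, 0, 0, 0, 0, 0.0833, -0.19, 0, 0, 0, 0, 0, 0.125, -0.285, 0, 0, 0, 0, 0, 0.1667, -0.38, 0.05, 0, 0, 0, 0, 0.205, -0.4733, 0.0833, 0, 0, 0]'>/dev/null; python3 nudge.py '[0, 0, 0, 0.05, 0, 0, 0, 0, 0, 0, 0.0667, 0, 0, 0, 0, 0, 0, 0.0667, 0, 0, 0, 0, 0, 0, 0.0667, 0, 0, 0]';  python3 -c "
from h import *
o=bot.observe();print(o['clock'],o['position'],o['tool_rot'],o['force'],o['qpos'])"
```

```text
clock: 2.08
position: [0.466, -0.0233, 0.113]
tool_rot: [3.141, -0.001, -0.002]
force: [0.6, -0.2, -0.1]
grip_width: -0.0004
finger_force: 0.0
2.075 [ 0.46598872 -0.02327936  0.11297725] [ 3.14143187e+00 -1.29797063e-03 -1.65470895e-03] [ 0.63971993 -0.18972011 -0.08367028] [ 0.09000855  0.40789807 -0.21126637  2.08024867  0.1357414   0.664774
 -1.78380726]
```

Scaled: 0.036 m is 0.06, -0.0116 m is -0.0193.

```bash
python3 nudge.py '[0, 0.0075, -0.0193, 0.0333, 0, 0, 0, 0, 0.0075, -0.0193, 0.06, 0, 0, 0, 0, 0.0075, -0.0193, 0.06, 0, 0, 0, 0, 0.0075, -0.0193, 0.06, 0, 0, 0]'; python3 nudge.py '[0, 0, 0, 0.005, 0, 0, 0, 0, 0, 0, 0.01, 0, 0, 0, 0, 0, 0, 0.0133, 0, 0, 0, 0, 0, 0, 0.0133, 0, 0, 0]'; python3 -c "
from h import *
o=bot.observe();print(o['clock'],o['position'],o['force']);cv2.imwrite('pics/s2.png',cv2.resize(bot.grab_frame('scene')[200:370,230:420],None,fx=3,fy=3))"
```

```text
clock: 2.58
position: [0.4705, -0.0112, 0.077]
tool_rot: [3.142, -0.001, -0.001]
force: [0.9, 0.4, -0.4]
grip_width: -0.0003
finger_force: 0.0
clock: 3.08
position: [0.4699, -0.0108, 0.0679]
tool_rot: [-3.142, 0.0, -0.0]
force: [0.1, -0.3, -0.1]
grip_width: 0.0002
finger_force: 0.0
3.075 [ 0.46988371 -0.01083734  0.06787796] [ 0.05107537 -0.28744198 -0.13793045]
```

View pics/s2.png

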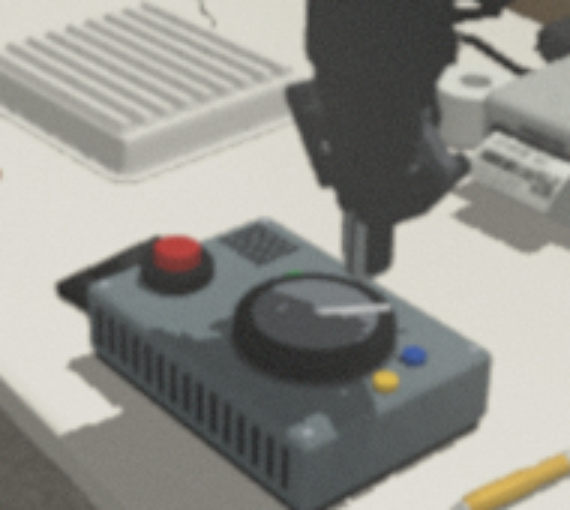

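The scene crop shows the fingertips ending at crop (368,275), which is full-picture (352.7,291.7). That looks above or behind the dial's rim, and there is no contact force yet. I check this against the measured TCP before pressing.

```bash
cat >> h.py <<'E'
def proj(n,p):
    c=bot.calibration(n); f=240/np.tan(np.radians(c["vfov"]/2))
    q=R.from_euler("xyz",c["attitude"]).as_matrix().T@(np.array(p)-c["eye"])
    return np.array([c["cx"]+f*q[0]/q[2],c["cy"]+f*q[1]/q[2]])
E
python3 - <<'E'
from h import *
o=bot.observe();print(o['position'],o['force'])
for n in("scene","top"):
    for nm,p in dict(tcp=o['position'],dial=[.4505,.0121,.069],blue=[.4823,-.036,.058],yel=[.454,-.0456,.058],red=[.4249,.111,.074]).items(): print(n,nm,proj(n,p).round(1))
for h in (.07,.08,.09): print(h,onz("scene",(352.7,291.7),h))
cv2.imwrite("pics/t2.png",cv2.resize(bot.grab_frame("top")[240:330,310:415],None,fx=6,fy=6,interpolation=cv2.INTER_CUBIC))
E
```

```text
[ 0.46996953 -0.01084655  0.06798419] [-0.03461263 -0.1240553  -0.24449327]
scene tcp [350.7 307.3]
scene dial [332.9 304.2]
scene blue [365.9 317. ]
scene yel [356.4 325.5]
scene red [287.4 281.1]
top tcp [384.4 279.5]
top dial [374.7 287.4]
top blue [394.3 274.9]
top yel [398.2 286.8]
top red [332.9 297. ]
0.07 [0.5017555  0.02269257 0.07      ]
0.08 [0.49098992 0.01035903 0.08      ]
0.09 [ 0.48022434 -0.00197451  0.09      ]
```

View pics/t2.png

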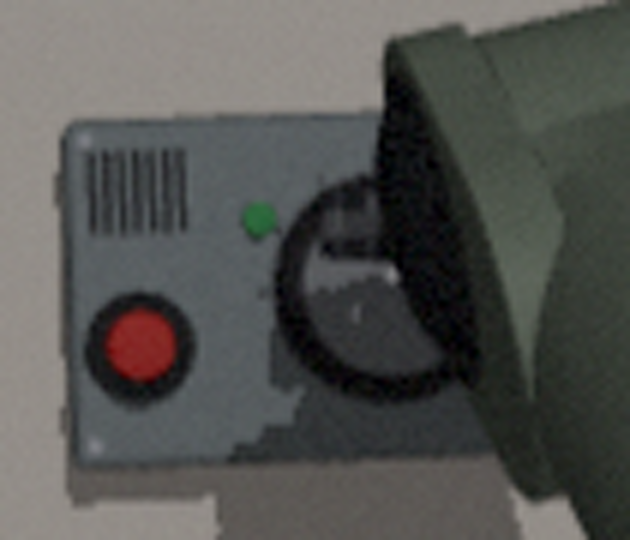

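The top view shows the arm hiding the tip, with the button at crop (140,345) and green pin at (260,218) unobstructed. In the scene view the tip lies about 16 px above where the TCP projects. That fits the reported x and y only if the tip is roughly 25–30 mm higher than reported, so I descend in guarded steps and check the force.

Scaled: 0.004 m is 0.0067, 0.002 m is 0.0033.

```bash
python3 nudge.py '[0, 0, 0, 0.0033, 0, 0, 0, 0, 0, 0, 0.0067, 0, 0, 0, 0, 0, 0, 0.0067, 0, 0, 0]' | sed -n 2,4p; python3 - <<'E'
from h import *
s=bot.grab_frame("scene");cv2.imwrite('pics/s3.png',cv2.resize(s[230:340,290:410],None,fx=5,fy=5))
E
```

```text
position: [0.4699, -0.0109, 0.0639]
tool_rot: [-3.142, 0.0, -0.0]
force: [0.5, -0.7, 0.0]
```

View pics/s3.png

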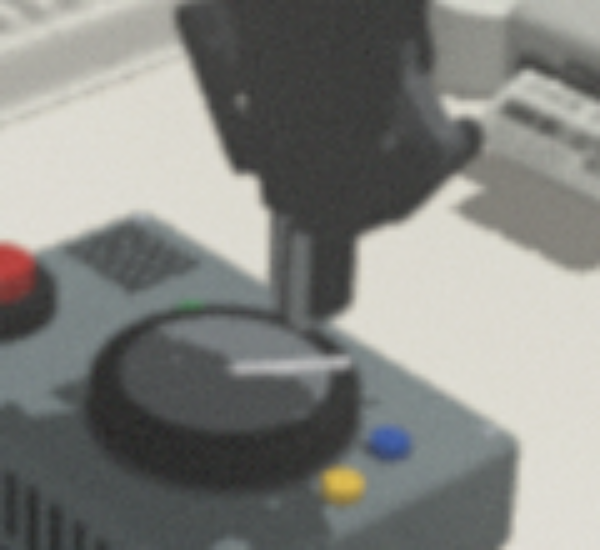

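The tip is now at crop (308,325), full (351.6,295), still above the dial top with no force. The top view rules out a tip farther back, because no gripper body shows there. The z reading is therefore off by about 15–20 mm, so I keep going down in small guarded steps.

Scaled: 0.004 m is 0.0067, 0.002 m is 0.0033.

```bash
for i in 1 2; do python3 nudge.py '[0, 0, 0, 0.0033, 0, 0, 0, 0, 0, 0, 0.0067, 0, 0, 0, 0, 0, 0, 0.0067, 0, 0, 0]' | sed -n '2p;4p'; done
```

```text
position: [0.4699, -0.0109, 0.0599]
force: [-0.1, 0.9, -0.3]
position: [0.4699, -0.0108, 0.0559]
force: [0.5, -0.6, -0.0]
```

Scaled: 0.002 m is 0.0033, 0.001 m is 0.0017.

```bash
python3 nudge.py '[0, 0, 0, 0.0017, 0, 0, 0, 0, 0, 0, 0.0033, 0, 0, 0, 0, 0, 0, 0.0033, 0, 0, 0]' | sed -n '2p;4p'
```

```text
position: [0.47, -0.0109, 0.054]
force: [0.5, -0.2, 0.1]
```

Scaled: 0.002 m is 0.0033, 0.001 m is 0.0017.

```bash
for i in 1 2; do python3 nudge.py '[0, 0, 0, 0.0017, 0, 0, 0, 0, 0, 0, 0.0033, 0, 0, 0, 0, 0, 0, 0.0033, 0, 0, 0]' | sed -n '2p;4p'; done
```

```text
position: [0.47, -0.0108, 0.0519]
force: [0.1, 0.4, -0.8]
position: [0.47, -0.0108, 0.0499]
force: [0.6, 0.6, 0.3]
```

```bash
python3 - <<'E'
from h import *
s=bot.grab_frame("scene");cv2.imwrite('pics/s4.png',cv2.resize(s[250:350,290:410],None,fx=6,fy=6,interpolation=cv2.INTER_CUBIC))
E
```

```text
(no output)
```

View pics/s4.png

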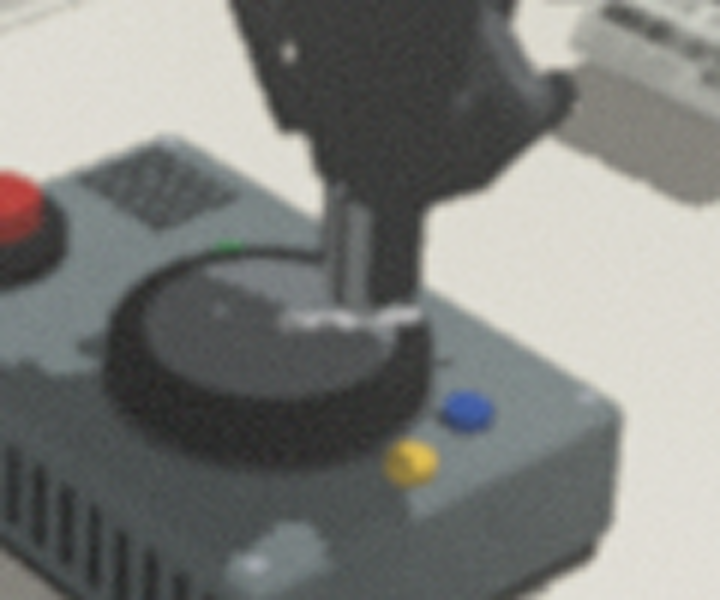

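The tips now just cover the pointer line, with their lower edge at about crop (375,320), full (352.5,303). They are roughly 4 mm above contact, at the intended spot.

Scaled: 0.002 m is 0.0033, 0.001 m is 0.0017.

```bash
python3 nudge.py '[0, 0, 0, 0.0017, 0, 0, 0, 0, 0, 0, 0.0033, 0, 0, 0, 0, 0, 0, 0.0033, 0, 0, 0]' | sed -n '2p;4p'
```

```text
position: [0.4699, -0.0108, 0.0479]
force: [-0.1, 0.5, -0.6]
```

Scaled: 0.001 m is 0.0017, 0.0005 m is 0.0008.

```bash
python3 nudge.py '[0, 0, 0, 0.0008, 0, 0, 0, 0, 0, 0, 0.0017, 0, 0, 0, 0, 0, 0, 0.0017, 0, 0, 0]' | sed -n '2p;4p'
```

```text
position: [0.47, -0.0109, 0.047]
force: [-0.5, -0.8, 0.1]
```

Scaled: 0.001 m is 0.0017, 0.0005 m is 0.0008.

```bash
python3 nudge.py '[0, 0, 0, 0.0008, 0, 0, 0, 0, 0, 0, 0.0017, 0, 0, 0, 0, 0, 0, 0.0017, 0, 0, 0]' | sed -n '2p;4p'
```

```text
position: [0.47, -0.0109, 0.046]
force: [0.6, 0.6, -0.1]
```

Scaled: 0.001 m is 0.0017, 0.0005 m is 0.0008.

```bash
python3 nudge.py '[0, 0, 0, 0.0008, 0, 0, 0, 0, 0, 0, 0.0017, 0, 0, 0, 0, 0, 0, 0.0017, 0, 0, 0]' | sed -n '2p;4p'
```

```text
position: [0.47, -0.0108, 0.045]
force: [0.2, 0.7, -0.2]
```

Scaled: 0.001 m is 0.0017, 0.0005 m is 0.0008.

```bash
python3 nudge.py '[0, 0, 0, 0.0008, 0, 0, 0, 0, 0, 0, 0.0017, 0, 0, 0, 0, 0, 0, 0.0017, 0, 0, 0]' | sed -n '2p;4p'
```

```text
position: [0.47, -0.0109, 0.044]
force: [-0.6, -0.6, 0.3]
```

Scaled: 0.001 m is 0.0017, 0.0005 m is 0.0008.

```bash
python3 nudge.py '[0, 0, 0, 0.0008, 0, 0, 0, 0, 0, 0, 0.0017, 0, 0, 0, 0, 0, 0, 0.0017, 0, 0, 0]' | sed -n '2p;4p'
```

```text
position: [0.47, -0.0109, 0.043]
force: [-0.3, -0.6, -0.7]
```

Scaled: 0.001 m is 0.0017, 0.0005 m is 0.0008.

```bash
python3 nudge.py '[0, 0, 0, 0.0008, 0, 0, 0, 0, 0, 0, 0.0017, 0, 0, 0, 0, 0, 0, 0.0017, 0, 0, 0]' | sed -n '2p;4p'; python3 - <<'E'
from h import *
s=bot.grab_frame("scene");cv2.imwrite('pics/s5raw.png',s)
a=cv2.imread('pics/scene0.png')
g=cv2.cvtColor(s,cv2.COLOR_BGR2GRAY)
print(g[290:318,340:366:2])
print(bot.observe()['joint_efforts'].round(2))
E
```

```text
position: [0.47, -0.0109, 0.042]
force: [0.4, 0.2, 0.3]
[[125 120  89  81 104 100  62  60  55  58 127 219 218]
 [ 95 102  94  79 104 102  64  58  55  59 149 219 218]
 [ 71  79  87  76 101 100  68  62  60  57 154 222 219]
 [ 80  71  89  74 103 103  63  57  59  59 158 219 218]
 [111 101  93  77 103 102  62  59  58  53 158 220 219]
 [126 110  94  73 105  96  59  57  57  57 162 221 220]
 [128 111  91  79 101  96  56  55  59  61 161 220 219]
 [125 112  94  79 103  97  58  58  59  57 140 216 219]
 [126 118 101  77 105  95  57  55  59  59 115 184 215]
 [120 122 102  79 108  98  56  57  56  58 104 149 189]
 [123 124 105  79 101  97  60  61  58  60 106 134 153]
 [127 130 106  78 107  95  59  58  58  62 110 135 136]
 [140 148 111  78 105  97  56  59  58  66 108 128 132]
 [133 133 106  71 106  95  55  60  65  70  92 128 135]
 [114 109  95  76 104  97  62  72  87  64  73 122 131]
 [ 91  88  88  82 106 107  84  88  84  64  67 110 130]
 [ 84  82  83  81 100 108  99  88  66  61  61 109 132]
 [ 83  84  80  83  89  97  91  81  60  61  61 109 130]
 [ 83  79  79  80  84  87  83  77  58  62  57 104 131]
 [ 81  81  81  80  87  82  82  68  54  56  64 101 119]
 [ 82  80  78  80  83  80  77  65  53  54  58  89 106]
 [ 80  78  83  82  80  83  69  56  58  52  55  98 119]
 [ 80  83  80  83  81  76  56  55  61  60  57 106 130]
 [ 85  80  77  78  75  62  51  55  52  53  56 110 131]
 [ 80  75  78  72  62  51  50  52  51  53  58 109 134]
 [ 75  71  65  57  53  50  50  54  49  56  63 109 123]
 [ 63  53  54  48  49  50  49  54  53  52  67 110 111]
 [ 49  51  47  52  47  51  51  50  58  58  79 112 101]]
[-1.000e-02 -7.794e+01 -5.400e-01 -2.042e+01  1.000e-02 -1.000e-02
 -0.000e+00]
```

Scaled: 0.001 m is 0.0017, 0.0005 m is 0.0008.

```bash
python3 - <<'E'
from h import *
for a in(-.011,.011):
  for b in(-.01,.01): print(a,b,proj("scene",[.470+a,-.011+b,.069]).round(1),proj("scene",[.470+a,-.011+b,.077]).round(1))
E
for i in 1 2; do python3 nudge.py '[0, 0, 0, 0.0008, 0, 0, 0, 0, 0, 0, 0.0017, 0, 0, 0, 0, 0, 0, 0.0017, 0, 0, 0]' | sed -n '2p;4p'; done
```

```text
-0.011 -0.01 [349.5 311.7] [349.7 307.5]
-0.011 0.01 [341.8 306.1] [342. 302.]
0.011 -0.01 [359.8 307.4] [360.1 303.3]
0.011 0.01 [352.1 302. ] [352.3 298. ]
position: [0.47, -0.0109, 0.041]
force: [0.5, 0.8, -0.4]
position: [0.47, -0.0109, 0.04]
force: [0.0, -0.3, 0.0]
```

Scaled: 0.001 m is 0.0017, 0.0005 m is 0.0008.

```bash
for i in 1 2; do python3 nudge.py '[0, 0, 0, 0.0008, 0, 0, 0, 0, 0, 0, 0.0017, 0, 0, 0, 0, 0, 0, 0.0017, 0, 0, 0]' | sed -n '2p;4p'; done
```

```text
position: [0.47, -0.0109, 0.039]
force: [0.4, -0.1, -0.3]
position: [0.47, -0.0108, 0.038]
force: [0.7, 0.9, 0.2]
```

Scaled: 0.001 m is 0.0017, 0.0005 m is 0.0008.

```bash
for i in 1 2; do python3 nudge.py '[0, 0, 0, 0.0008, 0, 0, 0, 0, 0, 0, 0.0017, 0, 0, 0, 0, 0, 0, 0.0017, 0, 0, 0]' | sed -n '2p;4p'; done
```

```text
position: [0.4701, -0.0109, 0.0372]
force: [-1.1, 0.3, 5.4]
position: [0.4704, -0.0108, 0.0369]
force: [-5.7, 0.3, 25.1]
```

Contact comes at a reported z of about 0.0373, so true z is about 31.5 mm above the reading, and the contact is stiff at around 25 N/mm. I back off to about 10 N and check where the tip touches.

Scaled: -0.0005 m is -0.0008.

```bash
python3 nudge.py '[0, 0, 0, -0.0008, 0, 0, 0, 0, 0, 0, -0.0008, 0, 0, 0]' | sed -n '1,4p'; python3 - <<'E'
from h import *
s=bot.grab_frame("scene");cv2.imwrite('pics/s6.png',cv2.resize(s[260:340,300:400],None,fx=8,fy=7,interpolation=cv2.INTER_CUBIC))
E
```

```text
clock: 10.7
position: [0.4702, -0.0109, 0.037]
tool_rot: [3.142, -0.001, -0.0]
force: [-3.9, 0.8, 16.0]
```

View pics/s6.png

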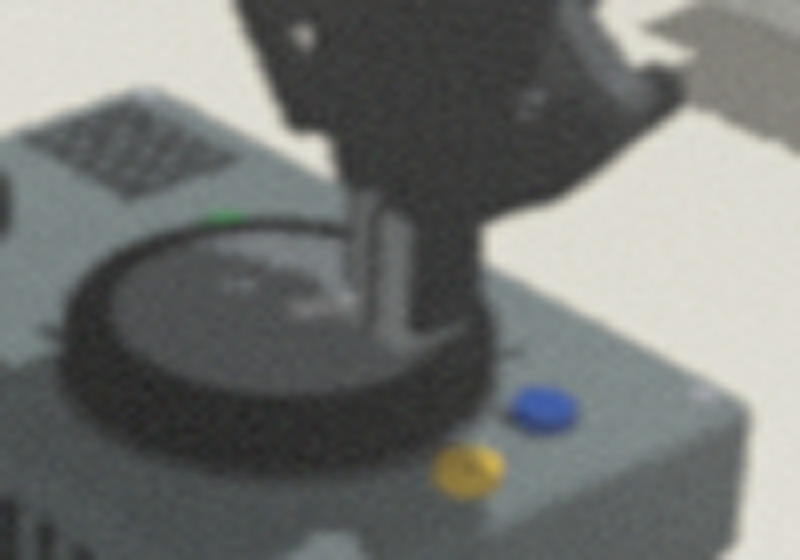

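The tips rest on the dial's right-hand top, near corner at about crop (405,348), full (350.6,309.7). The projection for 69 mm height is (349.5,311.7), so the contact is where intended to within 2–3 mm. I now lead the first 45° of the counter-clockwise arc, turning the tool with the dial.

Scaled: -0.0207 m is -0.0345, -0.016 m is -0.0267, -0.157 rad is -0.025.

```bash
python3 nudge.py '[0, 0.0057, -0.0057, 0, 0, 0, -0.025, 0, 0.0102, -0.012, 0, 0, 0, -0.05, 0, 0.0138, -0.0192, 0, 0, 0, -0.075, 0, 0.0163, -0.0267, 0, 0, 0, -0.0999, 0, 0.0175, -0.0345, 0, 0, 0, -0.1249]'; python3 - <<'E'
from h import *
o=bot.observe();p=o['position'];d=p[:2]-[.4505,.0121]
print(p,o['tool_rot'],np.hypot(*d),np.degrees(np.arctan2(d[1],d[0])),o['force'])
s=bot.grab_frame("scene");cv2.imwrite('pics/s7.png',s)
E
```

```text
clock: 11.38
position: [0.4807, 0.0094, 0.0371]
tool_rot: [3.141, 0.0, 0.789]
force: [-4.5, -3.8, 15.3]
grip_width: 0.0003
finger_force: 7.7
[0.48067257 0.00938814 0.03708005] [3.14064904e+00 4.00986467e-04 7.89498058e-01] 0.030294193771538656 -5.13584581345455 [-4.4937966  -3.83167811 15.29882965]
```

Scaled: -0.0207 m is -0.0345, -0.016 m is -0.0267, -0.785 rad is -0.1249.

```bash
python3 nudge.py '[0, 0.0057, -0.0057, 0, 0, 0, -0.025, 0, 0.0102, -0.012, 0, 0, 0, -0.05, 0, 0.0138, -0.0192, 0, 0, 0, -0.075, 0, 0.0163, -0.0267, 0, 0, 0, -0.0999, 0, 0.0175, -0.0345, 0, 0, 0, -0.1249]'; python3 nudge.py '[0, 0, 0, 0, 0, 0, 0]'|sed -n 4p; python3 - <<'E'
from h import *
o=bot.observe();p=o['position'];d=p[:2]-[.4505,.0121]
print(p,o['tool_rot'],np.hypot(*d),np.degrees(np.arctan2(d[1],d[0])),o['force'],o['qpos'])
def ptr(img,n):
    for k in range(0,7):
        a=np.radians(93.3-30*k)
        pts=[proj(n,[.4505+r*np.cos(a),.0121+r*np.sin(a),.069]) for r in(.01,.02,.03,.038)]
        print(n,k,[int(img[int(round(v)),int(round(u))].mean()) for u,v in pts])
ptr(bot.grab_frame("scene"),"scene"); ptr(bot.grab_frame("top"),"top")
E
```

```text
clock: 12.05
position: [0.4731, 0.0305, 0.037]
tool_rot: [-3.141, 0.002, 1.574]
force: [-4.3, -11.7, 18.2]
grip_width: 0.0
finger_force: 8.9
force: [-4.7, -7.3, 20.6]
[0.47297396 0.03068499 0.03695322] [-3.14109760e+00  1.92689766e-03  1.57147218e+00] 0.029163006262687856 39.58927306339086 [-4.71135825 -7.29125366 20.57400071] [ 0.25325342  0.6104342  -0.58547959  2.0915015   0.59185719  0.60741702
 -0.74843868]
scene 0 [81, 80, 82, 51]
scene 1 [115, 115, 112, 89]
scene 2 [102, 92, 102, 86]
scene 3 [120, 123, 126, 97]
scene 4 [125, 126, 127, 90]
scene 5 [129, 124, 127, 73]
scene 6 [125, 127, 127, 85]
top 0 [78, 33, 17, 12]
top 1 [81, 71, 72, 66]
top 2 [78, 73, 71, 68]
top 3 [82, 80, 68, 76]
top 4 [80, 54, 58, 62]
top 5 [85, 59, 59, 62]
top 6 [85, 68, 58, 56]
```

Now I lift off and check the pointer. The button comes only after that.

Scaled: -0.07 m is -0.1167, -0.04 m is -0.0667.

```bash
python3 nudge.py '[0, 0, 0, -0.0008, 0, 0, 0, 0, 0, 0, -0.0017, 0, 0, 0, 0, 0, 0, -0.0167, 0, 0, 0, 0, 0, 0, -0.0667, 0, 0, 0, 0, 0, 0, -0.1167, 0, 0, 0]'|sed -n '1,4p'; python3 - <<'E'
from h import *
for n in("scene","top"):
    img=bot.grab_frame(n); cv2.imwrite(f"pics/{n}8.png",img)
    for k in range(0,7):
        a=np.radians(93.3-30*k)
        pts=[proj(n,[.4505+r*np.cos(a),.0121+r*np.sin(a),.069]) for r in(.01,.02,.03,.038)]
        print(n,k,[int(img[int(round(v)),int(round(u))].mean()) for u,v in pts])
E
```

```text
clock: 12.9
position: [0.4731, 0.0322, 0.1077]
tool_rot: [-3.141, -0.0, 1.57]
force: [1.2, 0.1, 0.3]
scene 0 [119, 83, 82, 54]
scene 1 [187, 120, 116, 112]
scene 2 [163, 121, 92, 66]
scene 3 [127, 121, 124, 93]
scene 4 [120, 124, 125, 89]
scene 5 [126, 125, 124, 71]
scene 6 [124, 125, 125, 89]
top 0 [24, 15, 12, 7]
top 1 [61, 33, 14, 18]
top 2 [74, 77, 74, 77]
top 3 [78, 75, 77, 73]
top 4 [80, 78, 71, 77]
top 5 [81, 81, 70, 63]
top 6 [84, 85, 87, 62]
```

Scaled: 0.079 m is 0.1317, -0.048 m is -0.08.

```bash
python3 nudge.py '[0, 0.0667, -0.04, 0, 0, 0, 0, 0, 0.1317, -0.08, 0, 0, 0, 0, 0, 0.1317, -0.08, 0, 0, 0, 0, 0, 0.1317, -0.08, 0, 0, 0, 0]'|sed -n '1,4p'; python3 - <<'E'
from h import *
for n in("scene","top"):
    img=bot.grab_frame(n); cv2.imwrite(f"pics/{n}9.png",img)
    P=np.arange(0,360,6); v=[]
    for a in np.radians(P):
        v.append(np.mean([img[int(round(q[1])),int(round(q[0]))].mean() for r in(.012,.018,.024,.03) for q in[proj(n,[.4505+r*np.cos(a),.0121+r*np.sin(a),.069])]]))
    v=np.array(v); i=v.argsort()[::-1][:5]; print(n,[(int(P[j]),int(v[j])) for j in i],int(np.median(v)))
s=cv2.imread("pics/scene9.png");cv2.imwrite("pics/s9c.png",cv2.resize(s[240:350,250:400],None,fx=5,fy=5,interpolation=cv2.INTER_CUBIC))
E
```

```text
clock: 13.5
position: [0.4255, 0.1107, 0.1065]
tool_rot: [-3.142, 0.0, 1.57]
force: [-0.0, -0.3, -0.6]
scene [(60, 186), (66, 180), (54, 163), (48, 146), (72, 144)] 123
top [(306, 88), (324, 88), (300, 87), (330, 87), (294, 87)] 67
```

The white line now lies at 60–66° in the scene view, and the green click is at 63.3°, so the dial is set. I go down to just above the button.

Scaled: 0.058 m is 0.0967, 0.05 m is 0.0833.

```bash
python3 nudge.py '[0, 0, 0, 0.05, 0, 0, 0, 0, 0, 0, 0.0833, 0, 0, 0, 0, 0, 0, 0.0967, 0, 0, 0, 0, 0, 0, 0.0967, 0, 0, 0]'|sed -n '1,4p'; for i in 1 2 ; do python3 nudge.py '[0, 0, 0, 0.0017, 0, 0, 0, 0, 0, 0, 0.005, 0, 0, 0, 0, 0, 0, 0.005, 0, 0, 0]'|sed -n '2p;4p'; done
```

```text
clock: 14.1
position: [0.4254, 0.1107, 0.0484]
tool_rot: [-3.141, 0.0, 1.569]
force: [0.2, 0.4, 0.7]
position: [0.4255, 0.1109, 0.0457]
force: [0.1, -0.4, 0.3]
position: [0.4254, 0.1109, 0.0424]
force: [-0.1, 0.2, -0.8]
```

Scaled: 0.002 m is 0.0033, 0.001 m is 0.0017.

```bash
for i in 1 2 ; do python3 nudge.py '[0, 0, 0, 0.0017, 0, 0, 0, 0, 0, 0, 0.0033, 0, 0, 0, 0, 0, 0, 0.0033, 0, 0, 0]'|sed -n '2p;4p'; done
```

```text
position: [0.4254, 0.111, 0.0405]
force: [-0.6, -0.1, 2.3]
position: [0.4254, 0.111, 0.0385]
force: [-0.9, -0.4, 3.6]
```

Scaled: 0.001 m is 0.0017, 0.0005 m is 0.0008.

```bash
python3 nudge.py '[0, 0, 0, 0.0008, 0, 0, 0, 0, 0, 0, 0.0017, 0, 0, 0, 0, 0, 0, 0.0017, 0, 0, 0]'|sed -n '2p;4p'
```

```text
position: [0.4254, 0.111, 0.0375]
force: [-0.5, -0.0, 4.4]
```

Scaled: 0.001 m is 0.0017, 0.0005 m is 0.0008.

```bash
python3 nudge.py '[0, 0, 0, 0.0008, 0, 0, 0, 0, 0, 0, 0.0017, 0, 0, 0, 0, 0, 0, 0.0017, 0, 0, 0]'|sed -n '2p;4p'
```

```text
position: [0.4254, 0.111, 0.0365]
force: [-1.1, 0.7, 4.6]
```

Scaled: 0.0008 m is 0.0013, 0.0005 m is 0.0008.

```bash
python3 nudge.py '[0, 0, 0, 0.0008, 0, 0, 0, 0, 0, 0, 0.0013, 0, 0, 0, 0, 0, 0, 0.0013, 0, 0, 0]'|sed -n '2p;4p'
```

```text
position: [0.4255, 0.111, 0.0361]
force: [-4.9, -0.2, 17.5]
```

The force has risen to 17.5 N, so the button is on its stop, fully down. I release it and lift clear.

Scaled: -0.1 m is -0.1667, -0.06 m is -0.1.

```bash
python3 nudge.py '[0, 0, 0, -0.0033, 0, 0, 0, 0, 0, 0, -0.01, 0, 0, 0, 0, 0, 0, -0.0333, 0, 0, 0, 0, 0, 0, -0.1, 0, 0, 0, 0, 0, 0, -0.1667, 0, 0, 0]'|sed -n '1,2p'; python3 nudge.py '[0, 0, 0, 0, 0, 0, 0, 0, 0, 0, 0, 0, 0, 0, 0, 0, 0, 0, 0, 0, 0]'|sed -n '1,4p'; python3 - <<'E'
from h import *
img=bot.grab_frame("scene"); P=np.arange(0,360,6); v=[]
for a in np.radians(P):
    v.append(np.mean([img[int(round(q[1])),int(round(q[0]))].mean() for r in(.012,.018,.024,.03) for q in[proj("scene",[.4505+r*np.cos(a),.0121+r*np.sin(a),.069])]]))
v=np.array(v); print([(int(P[j]),int(v[j])) for j in v.argsort()[::-1][:5]])
print(blobs("scene",img)["red"])
cv2.imwrite("pics/end.png",img)
E
```

```text
clock: 17.35
position: [0.4249, 0.111, 0.1374]
clock: 17.73
position: [0.4249, 0.1108, 0.1352]
tool_rot: [-3.14, 0.0, 1.57]
force: [-1.0, 0.4, -0.4]
[(60, 185), (66, 178), (54, 162), (48, 147), (72, 142)]
(array([288.81021898, 284.15328467]), np.int32(137))
```

View pics/end.png

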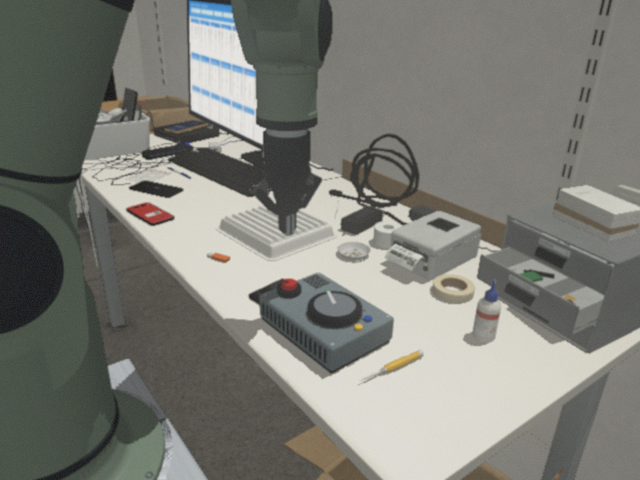

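The picture shows the pointer at about (332,297) aimed at the green pin. The red button is up at (289,284), the same as at the start, the bystanders have not moved, and the tool hangs clear of everything.

```bash
python3 -c "
from workcell import bot
print(bot.job_done())"
```

```text
the job is handed in; nothing more can be done
None
```

The dial is set to the green pin, the start button was then pressed fully and is up again, and the bystanders are unmoved in the last picture; the job is handed in, though the hand-in returned no verdict.

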